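# Unbolt the specimen carriage and push it home

### The arm

A 7-joint arm with a two-finger parallel gripper is mounted at the origin on a cart in front of the work surface, level with it; the furniture and walls round the work are solid. World frame = base frame: x ahead of the robot, y to its left, z up, the work surface at z = 0. Lengths are in m, angles in rad, forces in N, time in s.
With the tool pointing down it reaches from about 0.4 to 0.925 m from the base axis. Payload 4.1 kg.
Tool frame: the origin (TCP) lies midway between the tips of the shut fingers; the grasp point (between the pads) lies 19 mm behind it; z points along the fingers, y is the line along which they close (so a half turn about z gives the same grasp; the last joint's range is limited). The gripper opens to 85 mm and grips with 20 to 120 N. Pads are 22 mm wide; open, the fingers measure 114 mm over their backs; the gripper's body (76 mm by 85 mm) begins 54 mm behind the grasp point. The pads swing forward as they close: fully open they stand 13 mm farther back than shut.
Start: joints at [-1.217, 0.398, 0.045, 1.537, -0.019, 1.207, -0.051], TCP at [0.284, 0.585, 0.231] pointing down, gripper open.
Joint ranges: [-2.82, 2.82], [-0.49, 2.23], [-1.37, 1.46], [0, 2.46], [-1.36, 4.5], [0.23, 2], [-2.94, 2.94]. Speed limits (rad/s): [2.57, 2.57, 3.14, 3.14, 3.14, 3.14, 3.14].

### API

Orientations are given as a unit quaternion [w, x, y, z].
In Python, from workcell import bot gives the robot as it stands. The module is installed in compiled form; this text tells all that it offers.
- The arm moves only by the shell command python3 -m inch 'ROWS' [OPENING] [FORCE]. ROWS is JSON, a list of rows, each an object with "slide": the shift along the tool's x, y, z in m, a list of three; "angular": the turn, a rotation vector about the tool's x, y, z in rad, a list of three. A call has 1 to 8 rows; each row is the pose to reach, as a shift and turn from the pose commanded when the call began, along the tool's axes at that moment; what a row does not reach only later rows make up. A row lasts 1/10 s, in which the tool goes at most 50 mm and 8.59 degrees, less where a joint would pass 70% of its speed; a pose out of reach is approached as far as the arm can. A call with a gripper value outside its range is refused whole. OPENING is the opening, from -1 (shut) to 1 (fully open), so that 0 is half open, set as the call begins (- or left out, the last holds). The fingers move at their own pace and stop on an object; FORCE is the grip in N (left out, the last holds). Time passes only in rows, so rows that repeat a pose let the fingers close. It gives the time, the measured TCP pose, the force, the opening and the grip force at its end, in the units of the state.
- bot.sense(): the state, without advancing time (a new reading comes with each control period).
- bot.get_image(name): name is "scene" or "top" or "wrist"; returns a dict with "color" (480x640x3 uint8, blue, green, red), "mtx" (3x3 intrinsics, pixels), "k1" (the pictures are not rectified: a ray, as slopes to the right and down, at radius r is drawn at 1 + k1 r^2 times it, then the intrinsics apply), "rvec" (rotation vector, rad) and "tvec" (3), from world to camera coordinates, as OpenCV has them; the wrist camera has in their place "mount" (4x4, takes a point from camera to tool coordinates, whose origin is the TCP and whose axes are the flange's). Camera axes: x right, y down, z forward; pixel columns grow to the right and rows downward; lengths in m; the calibration is good to about 2 mm. A picture is of the moment at which its call begins: read the wrist's pose just before it. There is no depth.
- bot.close_job(): hands the job in; it is judged then, once.
Trained networks look in the newest picture that a camera, given by its name, has taken for a name from the list of things; names that differ only in an ending like _2 or _b are one class to them, and where a whole thing is asked for, a point or a joint stands for the part that bears it (a point fixed in the world has none). Each returns a list of dicts, best first, with "confidence" (0 to 1); they miss things now and then, are a little off and sometimes report something else, mostly with a low value. They report only what shows in the picture. A call takes as long as a camera call. They do not tell look-alikes from the thing itself.
- bot.recognise(camera, target): "bbox" ([centre column, centre row, width, height] in pixels, round what is visible of it).
The state is a dict: "time": time; "qpos": joint angles; "joint_vel": joint speeds; "effort": joint torques, N m; "tool_pos": TCP position; "orientation": TCP orientation; "contact_force": force on the tool from outside, world axes, zero at the start; "moment": the same for the moment, N m; "width": opening from 0.0 (shut) to 1.0 (fully open); "grip_force": force on a finger pad.
Only numpy, scipy, OpenCV 4.12 (cv2) and the standard library are available. Lean on these libraries where they do the work, as an engineer would, in place of code of your own. Each camera call takes 0.05 s, during which the arm holds its last target. There are 200 camera calls.

### The job

The specimen carriage of the small fixture is bolted. Press the spring catch down and, while it is held down, push the bolt by its upright thumb piece all the way out of the carriage, then let the catch spring back up so that it locks the bolt open. Then push the carriage by its upright tab all the way to the far end stop, with the specimen still sitting in its nest; only press and push, lift nothing, and leave the other things where they are.

Things in the scene. Friction and masses are not known exactly. Their poses are not given: they have to be found in the camera images.
- fixture: Base plate 170 x 230 x 8 mm, fixed between two tall hardness testers (world y > 0.02 and y < -0.37). Origin: underside, below the bolt's axis; plate x -85 to 85, y -90 to 140. x points away from the robot (yaw within 0.35), y left, z up. Numbers below: mm in this frame, at the start. Bolt bar along y at x = 0, top z = 30, guides over it at y = 26 and -79, top z = 33. Highest part: z = 63.
- catch (a joint): Spring catch, moves straight down: 0 up (start), 0.010 m fully down. 3 N starts it, 6 N holds it down. From 0.006 down its tooth is clear and the bolt can slide; 0.007 to 0.009 is a good depth. When released it springs up into the nearest of three gaps of the bolt (shut, half-way, fully drawn) and blocks it.
- catch_top (a point): Centre of the top of the catch's level steel paddle, 30 mm wide (x), 90 mm long (y), 5 mm thick, beside the bolt on the robot's side: x = -55, y = -30, z = 46 when up. It is long so that a fingertip holding it down can slide along it with the hand.
- bolt (a joint): Bolt travel: 0 shut (its end stands in the notch of the carriage's side, start), 0.035 m fully drawn. Grows as the bolt slides to -y of the fixture; slides with about 2 N while the catch is down and stays where it is left.
- thumb_piece (a point): Middle of the top edge of the bolt's upright thumb piece, 30 mm wide (x), 8 mm thick (y), at x = 0, y = -30, z = 62; moves with the bolt. Push its +y face (y = -26) to -y. On its +y side, up to the carriage at y = 50, nothing is higher than z = 33: a fingertip there at z = 37 to 39 is clear of the bar while another on the paddle, 55 mm off in -x, holds the catch down.
- carriage (a joint): Carriage travel: 0 near position (start), 0.055 m against the far end stop. Grows as it slides to +x of the fixture. Blocked until the bolt is drawn more than about 0.02 m; then slides with about 2 N and stays where it is left.
- push_tab (a point): Middle of the top edge of the carriage's upright push tab, 8 mm thick (x), 50 mm wide (y), at x = -71, y = 90, z = 63, rising 33 mm above the deck (z = 30); moves with the carriage. Push its -x face (x = -75, robot's side) to +x; the room behind it is free down to the plate (z = 8).
- nest (a point): Centre of the floor of the ring nest on the carriage deck, at x = -10, y = 92, z = 30: ring 46 mm outside, 36 mm inside, 8 mm high. Moves with the carriage.
- puck_mid (a point): Centre (half-way up) of the specimen, a moulded black round puck 30 mm across and 18 mm high, standing loose in the nest.
- spare_puck: A second black puck, 30 mm across and 16 mm high, standing loose on the right far part of the plate near x = 55, y = -45. Origin: centre of its underside. Leave it alone.
- brass_weight: Brass weight with a knob, 38 mm across, 70 mm high, on the bench left of the fixture. Origin: centre of its underside. Leave it alone.
- round_block: Round steel test block, 64 mm across, 15 mm high, on the bench left of the fixture. Origin: centre of its underside. Leave it alone.
Not all that is in view belongs to the job. Leave any blue or white look-alike of the part that bears puck_mid alone.

How it is judged:
By the outcome, as a careful person would: the job done as asked, in the order asked, and still so for the second after the job is handed in, with the robot touching nothing.
It also fails if it takes over 48 s, if anything falls off the work surface, if the arm or the gripper's body presses on something with over 40 N, if the wrist force passes 120 N, or if a joint passes its speed limit or range.

## Working session

There is one attempt and no reset: what is moved stays moved. The work goes in short steps, Python scripts to look and compute and a shell command to move; the robot and the scene stay as the last step left them, time stands still between calls to the robot, and variables do not carry over. Pictures are saved under pics/ and viewed, at most 10 in all, crops included, and the job is handed in when it is done.

```bash
mkdir -p pics
cat > h.py <<'E'
import numpy as np, cv2
from workcell import bot
from scipy.spatial.transform import Rotation as R
def cam(im):
    Rm=cv2.Rodrigues(np.array(im["rvec"],float))[0]; return Rm,np.array(im["tvec"],float).ravel(),np.array(im["mtx"],float),im["k1"]
def ray(im,px):
    Rm,t,K,k=cam(im)
    p=cv2.undistortPoints(np.array([[px]],float),K,np.array([k,0,0,0,0.]))[0,0]
    return -Rm.T@t, Rm.T@np.array([p[0],p[1],1])
def atz(im,px,z):
    c,d=ray(im,px); return c+d*(z-c[2])/d[2]
def proj(im,P):
    Rm,t,K,k=cam(im)
    return cv2.projectPoints(np.array(P,float).reshape(-1,1,3),cv2.Rodrigues(Rm)[0],t,K,np.array([k,0,0,0,0.]))[0][:,0]
E
python3 - <<'E'
from h import *
s=bot.sense(); print(s)
for c in ["scene","top"]:
    im=bot.get_image(c); cv2.imwrite(f"pics/{c}0.png",im["color"])
    print(c,im["mtx"],im["k1"],im["rvec"],im["tvec"])
    for t in ["fixture","catch_top","thumb_piece","push_tab","nest","puck_mid","spare_puck","brass_weight","round_block"]:
        print(t,[(np.round(d["bbox"]).tolist(),round(d["confidence"],2)) for d in bot.recognise(c,t)[:3]])
E
```

```text
{'time': 0.0, 'qpos': array([-1.21702804,  0.39919009,  0.04503108,  1.53787167, -0.01870616,
        1.20690977, -0.05070165]), 'joint_vel': array([ 6.59319130e-04,  8.78607805e-04, -4.76652562e-04, -2.96105603e-04,
        5.36736895e-05,  1.67664321e-03, -8.81388395e-04]), 'effort': array([-5.73461057e-04, -4.75118387e+01,  1.36446275e+00, -2.54220825e+01,
        1.15714173e-02,  9.42204148e-03,  2.21584287e-06]), 'tool_pos': array([0.28404658, 0.58394637, 0.23026835]), 'orientation': array([-1.56598915e-04,  2.24401236e-01,  9.74496346e-01, -9.66071032e-04]), 'contact_force': array([0.2466892 , 0.04213574, 0.27995769]), 'moment': array([ 0.04429049,  0.05577815, -0.03900996]), 'grip_force': 0.0, 'width': 1.0001689071372397}
scene [[442.46876328   0.         325.57437931]
 [  0.         442.46876328 240.76705342]
 [  0.           0.           1.        ]] -0.009192444549265506 [ 2.18745703 -0.62727021  0.30191303] [-0.52298496  0.24690702  0.72117375]
fixture [([340.0, 310.0, 130.0, 110.0], 0.69)]
catch_top [([324.0, 323.0, 34.0, 38.0], 0.63)]
thumb_piece [([345.0, 313.0, 41.0, 6
[... 602 characters left out ...]
2.18104844  0.12850501] [-0.02784673  0.58690549  1.03284207]
fixture [([374.0, 245.0, 128.0, 102.0], 0.89)]
catch_top [([401.0, 272.0, 48.0, 34.0], 0.96), ([338.0, 245.0, 12.0, 15.0], 0.46), ([389.0, 246.0, 75.0, 20.0], 0.39)]
thumb_piece [([389.0, 247.0, 72.0, 18.0], 0.55), ([399.0, 272.0, 50.0, 30.0], 0.49)]
push_tab [([341.0, 254.0, 50.0, 57.0], 0.87)]
nest [([340.0, 253.0, 48.0, 62.0], 0.7), ([258.0, 282.0, 40.0, 38.0], 0.26)]
puck_mid [([337.0, 160.0, 14.0, 18.0], 0.76), ([370.0, 164.0, 11.0, 17.0], 0.65), ([338.0, 246.0, 15.0, 17.0], 0.52)]
spare_puck [([415.0, 222.0, 21.0, 15.0], 0.56)]
brass_weight [([196.0, 285.0, 25.0, 22.0], 0.98)]
round_block [([257.0, 281.0, 43.0, 35.0], 0.56)]
```

Run:
```python
from h import *
a=cv2.imread("pics/top0.png")[170:320,280:480]; cv2.imwrite("pics/topc.png",cv2.resize(a,None,fx=4,fy=4,interpolation=cv2.INTER_CUBIC))
```

```text
(no output)
```

View pics/topc.png

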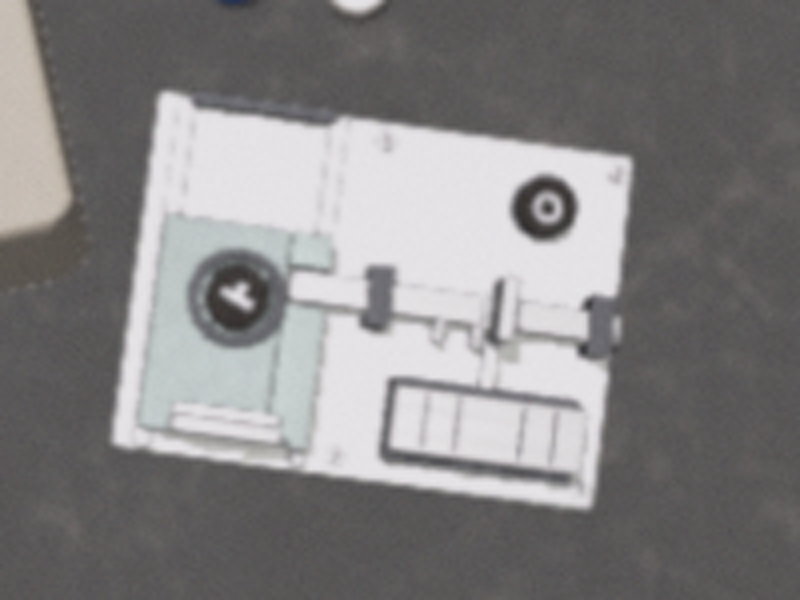

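View pics/scene0.png

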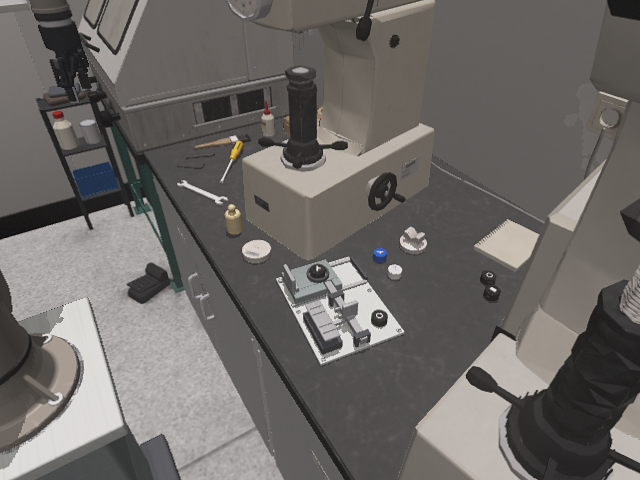

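The top crop (x4, origin 280,170) shows the green carriage at left with its nest and black puck at (236,293), the push tab at (225,422), the thumb piece at (505,310), the paddle at (485,425) and the spare puck at (545,207).
What could be mistaken for the specimen, in full-top pixels: black puck in the nest (338,244) is the specimen; spare puck (416,222), blue (337,160-170), white (370,165). In the scene picture there are also two black pucks at (488,277) and (491,293).

Run:
```python
from h import *
from scipy.optimize import least_squares
im=bot.get_image("top")
F=np.array([[85,140,8],[85,-90,8],[-85,-90,8],[-85,140,8],[-10,92,48],[0,-30,62],[-71,90,63],[-55,-30,46],[0,26,33],[0,-79,33]])/1e3
px=np.array([[160,92],[632,157],[592,508],[113,445],[236,293],[509,309],[226,416],[487,420],[380,291],[602,320]])/4+[280,170]-.4
def W(p): return F@R.from_euler('z',p[2]).as_matrix().T+[p[0],p[1],0]
f=lambda p:(proj(im,W(p))-px).ravel()
r=least_squares(f,[.6,-.15,-.1],loss='soft_l1'); print(r.x); print(f(r.x).reshape(-1,2).round(2)); print(W(r.x).round(4))
im=bot.get_image("scene")
for t in zip(W(r.x).round(3),proj(im,W(r.x)).round(1)): print(*t)
c=im["color"].copy()
for q in proj(im,W(r.x)): cv2.circle(c,tuple(int(v*16) for v in q),16,(0,0,255),-1,shift=4)
cv2.imwrite("pics/sc1.png",cv2.resize(c[240:370,260:420],None,fx=4.5,fy=4.5))
```

```text
[ 0.56082243 -0.15268864 -0.13175189]
[[-0.28 -0.93]
 [ 0.14 -0.73]
 [-0.08 -0.42]
 [-0.57 -0.48]
 [ 0.39 -0.05]
 [ 0.09 -1.07]
 [ 0.02  2.49]
 [ 0.45  1.54]
 [-0.08  0.47]
 [-0.12  0.72]]
[[ 0.6635 -0.0251  0.008 ]
 [ 0.6333 -0.2531  0.008 ]
 [ 0.4647 -0.2307  0.008 ]
 [ 0.495  -0.0027  0.008 ]
 [ 0.563  -0.0602  0.048 ]
 [ 0.5569 -0.1824  0.062 ]
 [ 0.5023 -0.0541  0.063 ]
 [ 0.5024 -0.1752  0.046 ]
 [ 0.5642 -0.1269  0.033 ]
 [ 0.5504 -0.231   0.033 ]]
[ 0.663 -0.025  0.008] [349.4 255.4]
[ 0.633 -0.253  0.008] [406.1 330.7]
[ 0.465 -0.231  0.008] [321.7 363.1]
[ 0.495 -0.003  0.008] [276.3 277.7]
[ 0.563 -0.06   0.048] [318.6 267.7]
[ 0.557 -0.182  0.062] [351.2 302.7]
[ 0.502 -0.054  0.063] [290.  271.5]
[ 0.502 -0.175  0.046] [323.2 318.4]
[ 0.564 -0.127  0.033] [337.3 293.3]
[ 0.55  -0.231  0.033] [363.3 332.9]
```

View pics/sc1.png

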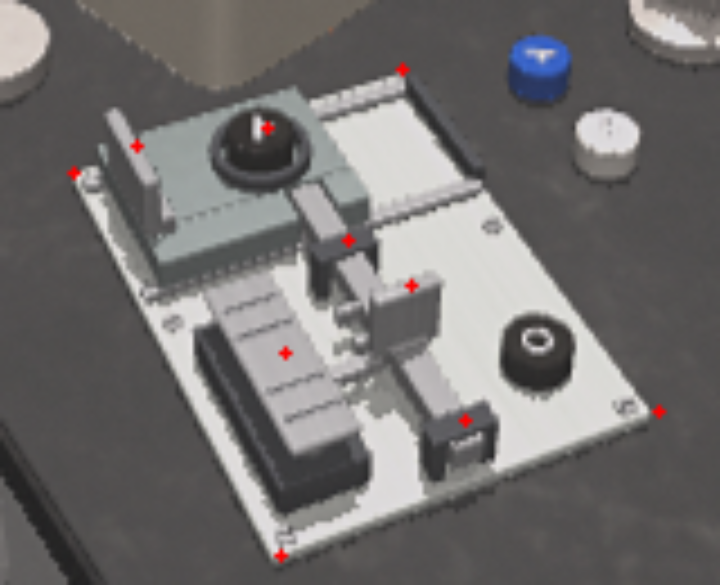

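The overlay agrees within a few px: tab top (133,148), thumb top (406,284) and paddle centre (278,361) in the crop. I'll refine the pose with both cameras and plan the approach.

```bash
cat >> h.py <<'E'
def goal(pos,yaw):   # tool y axis at world angle yaw, tool z down
    y=np.array([np.cos(yaw),np.sin(yaw),0]); z=np.array([0,0,-1.]); x=np.cross(y,z)
    s=bot.sense(); q=s["orientation"]; Rc=R.from_quat([q[1],q[2],q[3],q[0]])
    G=R.from_matrix(np.c_[x,y,z]); 
    print("t",round(s["time"],2),"tcp",s["tool_pos"].round(4),"F",s["contact_force"].round(2),"slide",Rc.inv().apply(np.array(pos)-s["tool_pos"]).round(4),"ang",(Rc.inv()*G).as_rotvec().round(4))
E
python3 - <<'E'
from h import *
from scipy.optimize import least_squares
im=bot.get_image("top"); sc=bot.get_image("scene")
F=np.array([[85,140,8],[85,-90,8],[-85,-90,8],[-85,140,8],[-10,92,48],[0,-30,62],[-71,90,63],[-55,-30,46],[0,26,33],[0,-79,33]])/1e3
px=np.array([[160,92],[632,157],[592,508],[113,445],[236,293],[509,309],[226,416],[487,420],[380,291],[602,320]])/4+[280,170]-.4
ps=np.array([[403,71],[654,409],[281,553],[76,172],[258,130],[406,284],[133,148],[279,361],[346,238],[463,416]])/4.5+[260,240]-.4
def W(p): return F@R.from_euler('z',p[2]).as_matrix().T+[p[0],p[1],0]
f=lambda p:np.r_[(proj(im,W(p))-px).ravel(),(proj(sc,W(p))-ps).ravel()]
r=least_squares(f,[.6,-.15,-.1],loss='soft_l1'); print(r.x); print(f(r.x).reshape(2,-1,2).round(1).tolist())
fx=lambda x,y,z:R.from_euler('z',r.x[2]).apply([x,y,0])+[r.x[0],r.x[1],z]
np.save("pose.npy",r.x)
print("tester corner",atz(im,[299,220],0), atz(im,[280,220],0.1))
goal(fx(-.0275,-.008,.16),r.x[2])
E
```

```text
[ 0.56012629 -0.15231147 -0.13048341]
[[[-0.5, -0.5], [-0.1, -0.4], [-0.2, -0.1], [-0.7, -0.0], [0.2, 0.4], [-0.1, -0.7], [-0.1, 3.0], [0.3, 1.9], [-0.3, 0.9], [-0.3, 1.0]], [[-0.2, 0.1], [0.8, 0.2], [-0.7, 0.7], [-0.6, -0.1], [1.2, -0.7], [1.0, -0.0], [0.4, -0.9], [1.2, -1.4], [0.4, 0.9], [0.4, 0.8]]]
tester corner [0.60987685 0.01345871 0.        ] [0.59841175 0.04496355 0.1       ]
t 1.2 tcp [0.2844 0.5845 0.2314] F [0.28 0.17 0.04] slide [-0.5468 -0.5583  0.0713] ang [ 1.0000e-04 -1.0000e-04  1.2485e+00]
```

```bash
python3 -m inch '[{"slide":[-0.035,-0.035,0],"angular":[0,0,0.09]},{"slide":[-0.07,-0.07,0],"angular":[0,0,0.18]},{"slide":[-0.105,-0.105,0],"angular":[0,0,0.27]},{"slide":[-0.14,-0.14,0],"angular":[0,0,0.36]},{"slide":[-0.175,-0.175,0],"angular":[0,0,0.45]},{"slide":[-0.21,-0.21,0],"angular":[0,0,0.54]},{"slide":[-0.245,-0.245,0],"angular":[0,0,0.63]},{"slide":[-0.28,-0.28,0],"angular":[0,0,0.72]}]' 0
cat > g.py <<'E'
from h import *
import sys
x,y,z=map(float,sys.argv[1:4]); p=np.load("pose.npy")
w=R.from_euler('z',p[2]).apply([x/1e3,y/1e3,0])+[p[0],p[1],z/1e3]
goal(w,p[2]); s=bot.sense(); print("fixture mm",(R.from_euler('z',-p[2]).apply(s["tool_pos"]-[p[0],p[1],0])*1e3).round(1),"w",s["width"])
E
python3 g.py -27.5 -8 160
```

```text
time: 2.0
tool_pos: [0.4141, 0.2084, 0.2317]
orientation: [0.0, 0.555, 0.832, 0.001]
contact_force: [1.0, 0.7, 0.3]
width: 0.503
grip_force: 0.0
t 2.0 tcp [0.4141 0.2084 0.2317] F [1.03 0.69 0.28] slide [-0.3823 -0.0317  0.0714] ang [ 0.001  -0.0009  0.525 ]
fixture mm [-191.7  338.6  231.7] w 0.5034528048493451
```

```bash
python3 -m inch '[{"slide":[-0.05,-0.004,0],"angular":[0,0,0.07]},{"slide":[-0.1,-0.008,0],"angular":[0,0,0.14]},{"slide":[-0.15,-0.012,0],"angular":[0,0,0.21]},{"slide":[-0.2,-0.016,0],"angular":[0,0,0.28]},{"slide":[-0.25,-0.02,0],"angular":[0,0,0.35]},{"slide":[-0.295,-0.024,0],"angular":[0,0,0.42]},{"slide":[-0.34,-0.028,0.03],"angular":[0,0,0.49]},{"slide":[-0.3823,-0.0317,0.05],"angular":[0.001,-0.001,0.525]}]'
python3 -m inch '[{"slide":[0,0,0]},{"slide":[0,0,0]},{"slide":[0,0,0]}]' ||python3 -m inch '[{"slide":[0,0,0],"angular":[0,0,0]},{"slide":[0,0,0],"angular":[0,0,0]}]' 
python3 g.py -27.5 -8 100
python3 - <<'E'
from h import *
s=bot.sense(); im=bot.get_image("wrist"); p=np.load("pose.npy"); c=im["color"].copy()
q=s["orientation"]; Rt=R.from_quat([q[1],q[2],q[3],q[0]]).as_matrix(); M=np.eye(4); M[:3,:3]=Rt; M[:3,3]=s["tool_pos"]
C=np.linalg.inv(M@np.array(im["mount"])); im["rvec"]=cv2.Rodrigues(C[:3,:3])[0]; im["tvec"]=C[:3,3]
print(np.array(im["mount"]).round(3).tolist())
F=np.array([[85,140,8],[85,-90,8],[-85,-90,8],[-85,140,8],[-10,92,48],[15,-26,62],[-15,-26,62],[-75,65,63],[-75,115,63],[-70,-75,46],[-40,-75,46],[-70,15,46],[-40,15,46],[0,26,33],[0,-79,33]])/1e3
Wd=F@R.from_euler('z',p[2]).as_matrix().T+[p[0],p[1],0]
for u in proj(im,Wd): cv2.circle(c,tuple(int(v) for v in u),3,(0,0,255),1) if abs(u).max()<2000 else 0
cv2.imwrite("pics/w1.png",c)
E
```

```text
time: 2.8
tool_pos: [0.5331, -0.1546, 0.1815]
orientation: [0.0, 0.751, 0.66, 0.0]
contact_force: [0.7, 0.9, -0.3]
width: 0.501
grip_force: 0.0
time: 3.0
tool_pos: [0.5318, -0.1545, 0.1811]
orientation: [-0.0, 0.751, 0.66, -0.001]
contact_force: [-0.9, 0.7, -0.3]
width: 0.499
grip_force: 0.0
t 3.0 tcp [ 0.5318 -0.1545  0.1811] F [-0.9   0.68 -0.28] slide [-0.002   0.0005  0.0811] ang [-0.0024  0.0017  0.001 ]
fixture mm [-27.8  -5.9 181.1] w 0.4985061058229677
[[0.001, -0.962, -0.274, 0.07], [1.0, 0.0, 0.001, 0.001], [-0.001, -0.274, 0.962, -0.144], [0.0, 0.0, 0.0, 1.0]]schema error: expected keys slide, angular
```

View pics/w1.png

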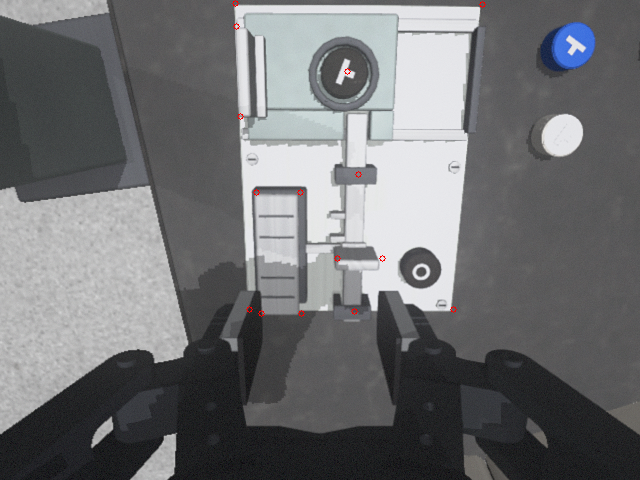

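The overlay fits within about 1 mm: thumb +y top edge (337-382, 260), paddle (256-303, 190-314), tab top strip (238-250, 27-117), puck (346,72). Going down now.

```bash
python3 -m inch '[{"slide":[-0.002,0,0.04],"angular":[0,0,0]},{"slide":[-0.002,0,0.08],"angular":[0,0,0]},{"slide":[-0.002,0,0.11],"angular":[0,0,0]},{"slide":[-0.002,0,0.122],"angular":[0,0,0]},{"slide":[-0.002,0,0.122],"angular":[0,0,0]},{"slide":[-0.002,0,0.122],"angular":[0,0,0]},{"slide":[-0.002,0,0.122],"angular":[0,0,0]}]'; python3 g.py -27.5 -8 46
for i in 1; do :; done
python3 -m inch '[{"slide":[0,0,0.005],"angular":[0,0,0]},{"slide":[0,0,0.008],"angular":[0,0,0]},{"slide":[0,0,0.008],"angular":[0,0,0]},{"slide":[0,0,0.008],"angular":[0,0,0]}]'; python3 g.py -27.5 -8 46
```

```text
time: 3.75
tool_pos: [0.5336, -0.1556, 0.0618]
orientation: [0.001, 0.75, 0.661, 0.001]
contact_force: [-0.4, -0.3, 0.6]
width: 0.497
grip_force: 0.0
t 3.75 tcp [ 0.5336 -0.1556  0.0618] F [-0.36 -0.26  0.62] slide [-0.0012 -0.0017  0.0158] ang [0.0032 0.0009 0.0042]
fixture mm [-25.8  -6.7  61.8] w 0.4967131002225392
time: 4.15
tool_pos: [0.5319, -0.1556, 0.0517]
orientation: [0.0, 0.751, 0.661, -0.001]
contact_force: [-0.2, 0.3, -0.1]
width: 0.496
grip_force: 0.0
t 4.15 tcp [ 0.5319 -0.1556  0.0517] F [-0.22  0.27 -0.07] slide [-0.0011  0.0001  0.0057] ang [-0.0008  0.0011  0.0035]
fixture mm [-27.6  -6.9  51.7] w 0.4961665909443574
```

```bash
python3 -m inch '[{"slide":[0,0,0.003],"angular":[0,0,0]},{"slide":[0,0,0.003],"angular":[0,0,0]},{"slide":[0,0,0.003],"angular":[0,0,0]}]'|grep -E 'tool_pos|contact'
python3 -m inch '[{"slide":[0,0,0.003],"angular":[0,0,0]},{"slide":[0,0,0.003],"angular":[0,0,0]},{"slide":[0,0,0.003],"angular":[0,0,0]}]'|grep -E 'tool_pos|contact'
python3 -m inch '[{"slide":[0,0,0.002],"angular":[0,0,0]},{"slide":[0,0,0.002],"angular":[0,0,0]},{"slide":[0,0,0.002],"angular":[0,0,0]}]'|grep -E 'tool_pos|contact'
```

```text
tool_pos: [0.5319, -0.1556, 0.0486]
contact_force: [0.2, 0.5, -0.5]
tool_pos: [0.5319, -0.1556, 0.0456]
contact_force: [0.1, 0.3, -1.0]
tool_pos: [0.5322, -0.1557, 0.0441]
contact_force: [-0.4, 0.6, 2.7]
```

```bash
python3 -m inch '[{"slide":[0,0,0.002],"angular":[0,0,0]},{"slide":[0,0,0.002],"angular":[0,0,0]},{"slide":[0,0,0.002],"angular":[0,0,0]}]'|grep -E 'tool_pos|contact'
python3 -m inch '[{"slide":[0,0,0.002],"angular":[0,0,0]},{"slide":[0,0,0.002],"angular":[0,0,0]},{"slide":[0,0,0.002],"angular":[0,0,0]}]'|grep -E 'tool_pos|contact'
python3 -m inch '[{"slide":[0,0,0.002],"angular":[0,0,0]},{"slide":[0,0,0.002],"angular":[0,0,0]},{"slide":[0,0,0.002],"angular":[0,0,0]}]'|grep -E 'tool_pos|contact'
python3 g.py -27.5 -8 46
```

```text
tool_pos: [0.5322, -0.1557, 0.042]
contact_force: [-0.6, 0.0, 3.9]
tool_pos: [0.5322, -0.1557, 0.0399]
contact_force: [-0.5, 0.2, 4.6]
tool_pos: [0.5322, -0.1556, 0.0379]
contact_force: [-0.4, 0.2, 5.3]
t 5.95 tcp [ 0.5322 -0.1556  0.0379] F [-0.44  0.16  5.27] slide [-0.0011 -0.0003 -0.0081] ang [-0.0002  0.0011  0.0035]
fixture mm [-27.2  -6.9  37.9] w 0.4977962110671906
```

```bash
python3 -m inch '[{"slide":[0,0,0.001],"angular":[0,0,0]},{"slide":[0,0,0.001],"angular":[0,0,0]},{"slide":[-0.004,0,0.001],"angular":[0,0,0]},{"slide":[-0.008,0,0.001],"angular":[0,0,0]},{"slide":[-0.012,0,0.001],"angular":[0,0,0]},{"slide":[-0.016,0,0.001],"angular":[0,0,0]},{"slide":[-0.016,0,0.001],"angular":[0,0,0]}]'|grep -E 'tool_pos|contact'
python3 g.py -27.2 -50 37
```

```text
tool_pos: [0.5302, -0.1695, 0.0367]
contact_force: [1.1, 3.4, 4.6]
t 6.65 tcp [ 0.5302 -0.1695  0.0367] F [1.14 3.41 4.6 ] slide [-0.0291  0.0001 -0.0003] ang [-0.0013 -0.0021  0.0038]
fixture mm [-27.4 -20.9  36.7] w 0.49977466129086107
```

```bash
python3 -m inch '[{"slide":[-0.004,0,0],"angular":[0,0,0]},{"slide":[-0.008,0,0],"angular":[0,0,0]},{"slide":[-0.012,0,0],"angular":[0,0,0]},{"slide":[-0.016,0,0],"angular":[0,0,0]},{"slide":[-0.02,0,0],"angular":[0,0,0]},{"slide":[-0.024,0,0],"angular":[0,0,0]},{"slide":[-0.024,0,0],"angular":[0,0,0]},{"slide":[-0.024,0,0],"angular":[0,0,0]}]'|grep -E 'tool_pos|contact'
python3 g.py -27.2 -50 37
python3 -m inch '[{"slide":[-0.003,0,0],"angular":[0,0,0]},{"slide":[-0.003,0,0],"angular":[0,0,0]},{"slide":[-0.003,0,0],"angular":[0,0,0]}]'|grep -E 'tool_pos|contact'
python3 g.py -27.2 -50 37
```

```text
tool_pos: [0.527, -0.1931, 0.0367]
contact_force: [-0.1, 4.3, 5.0]
t 7.45 tcp [ 0.527  -0.1931  0.0367] F [-0.11  4.3   5.01] slide [-0.0052  0.0003 -0.0003] ang [-0.0018 -0.0021  0.0041]
fixture mm [-27.5 -44.8  36.7] w 0.4973281468576732
tool_pos: [0.5267, -0.1957, 0.0366]
contact_force: [1.0, 4.5, 5.5]
t 7.75 tcp [ 0.5267 -0.1957  0.0366] F [1.05 4.46 5.45] slide [-0.0026  0.0003 -0.0004] ang [-0.0019 -0.0025  0.0044]
fixture mm [-27.5 -47.4  36.6] w 0.4993783533572251
```

```bash
python3 -m inch '[{"slide":[-0.002,0,0],"angular":[0,0,0]},{"slide":[-0.002,0,0],"angular":[0,0,0]},{"slide":[-0.002,0,0],"angular":[0,0,0]}]'|grep -E 'tool_pos|contact'
python3 -m inch '[{"slide":[-0.001,0,0],"angular":[0,0,0]},{"slide":[-0.001,0,0],"angular":[0,0,0]},{"slide":[-0.001,0,0],"angular":[0,0,0]}]'|grep -E 'tool_pos|contact'
python3 -m inch '[{"slide":[-0.001,0,0],"angular":[0,0,0]},{"slide":[-0.001,0,0],"angular":[0,0,0]},{"slide":[-0.001,0,0],"angular":[0,0,0]}]'|grep -E 'tool_pos|contact'
python3 g.py -27.2 -50 37
```

```text
tool_pos: [0.5265, -0.1975, 0.0366]
contact_force: [0.6, 4.5, 5.2]
tool_pos: [0.5264, -0.1982, 0.0366]
contact_force: [0.7, 4.3, 6.6]
tool_pos: [0.5262, -0.1992, 0.0366]
contact_force: [0.3, 3.2, 6.8]
t 8.65 tcp [ 0.5262 -0.1992  0.0366] F [0.27 3.23 6.78] slide [ 0.0009  0.0003 -0.0004] ang [-0.0022 -0.0031  0.0047]
fixture mm [-27.5 -50.9  36.6] w 0.5009809363516595
```

```bash
python3 -m inch '[{"slide":[-0.002,0,0],"angular":[0,0,0]},{"slide":[-0.002,0,0],"angular":[0,0,0]},{"slide":[-0.002,0,0],"angular":[0,0,0]}]'|grep -E 'tool_pos|contact'
python3 - <<'E'
from h import *
for c,(a,b,d,e),k in [("top",(170,320,280,480),3),("wrist",(0,480,0,640),.7)]:
    i=bot.get_image(c)["color"][a:b,d:e]; cv2.imwrite(f"pics/{c}2.png",cv2.resize(i,None,fx=k,fy=k))
a=cv2.imread("pics/top2.png"); b=cv2.imread("pics/wrist2.png")[:,:]; b=cv2.resize(b,(600,450))
cv2.imwrite("pics/c2.png",cv2.resize(np.hstack([a,b]),None,fx=.66,fy=.66))
cv2.imwrite("pics/wr2.png",bot.get_image("wrist")["color"][:,150:550])
E
```

```text
tool_pos: [0.5262, -0.1993, 0.0366]
contact_force: [-0.5, 9.1, 6.7]
```

View pics/wr2.png

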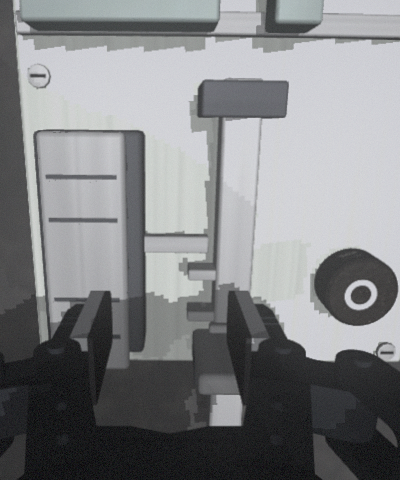

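The wrist view shows the bolt end clear of the carriage, and force rose to 9 N with no further motion, so the bolt is at its stop. I'll lift to release the catch.

```bash
python3 -m inch '[{"slide":[0.001,0,-0.003],"angular":[0,0,0]},{"slide":[0.001,0,-0.006],"angular":[0,0,0]},{"slide":[0.001,0,-0.009],"angular":[0,0,0]},{"slide":[0.001,0,-0.012],"angular":[0,0,0]},{"slide":[0.004,0,-0.014],"angular":[0,0,0]},{"slide":[0.006,0,-0.03],"angular":[0,0,0]},{"slide":[0.006,0,-0.07],"angular":[0,0,0]},{"slide":[0.006,0,-0.09],"angular":[0,0,0]}]' -1 | grep -E 'tool_pos|contact|width'
python3 g.py -110 90 130
```

```text
tool_pos: [0.5276, -0.1992, 0.1301]
contact_force: [1.4, -0.3, 0.2]
width: -0.001
t 9.9 tcp [ 0.5276 -0.1992  0.1301] F [ 1.36 -0.33  0.17] slide [ 0.141  -0.0834 -0.0004] ang [0.0028 0.0021 0.0027]
fixture mm [-26.2 -50.7 130.1] w -0.0012546273755687897
```

```bash
python3 -m inch '[{"slide":[0.034,-0.02,0],"angular":[0,0,0]},{"slide":[0.068,-0.04,0],"angular":[0,0,0]},{"slide":[0.102,-0.06,0],"angular":[0,0,0]},{"slide":[0.138,-0.084,0],"angular":[0,0,0]},{"slide":[0.138,-0.084,0],"angular":[0,0,0]},{"slide":[0.138,-0.084,0],"angular":[0,0,0]}]' | grep -E 'tool_pos|contact|width'
python3 g.py -110 88 42
python3 - <<'E'
from h import *
a=bot.get_image("top")["color"][170:320,290:450]; b=bot.get_image("scene")["color"][240:370,260:420]
cv2.imwrite("pics/c3.png",np.hstack([cv2.resize(a,(400,375),interpolation=2),cv2.resize(b,(400,375*13//15),interpolation=2) if 0 else cv2.resize(b,(400,375),interpolation=2)]))
E
```

```text
tool_pos: [0.4608, -0.0499, 0.1275]
contact_force: [0.0, -0.0, 0.4]
width: 0.001
t 10.5 tcp [ 0.4608 -0.0499  0.1275] F [ 0.03 -0.04  0.41] slide [-0.0006  0.0018  0.0855] ang [0.0004 0.0004 0.0058]
fixture mm [-111.8   88.6  127.5] w 0.0010818574380607072
```

View pics/c3.png

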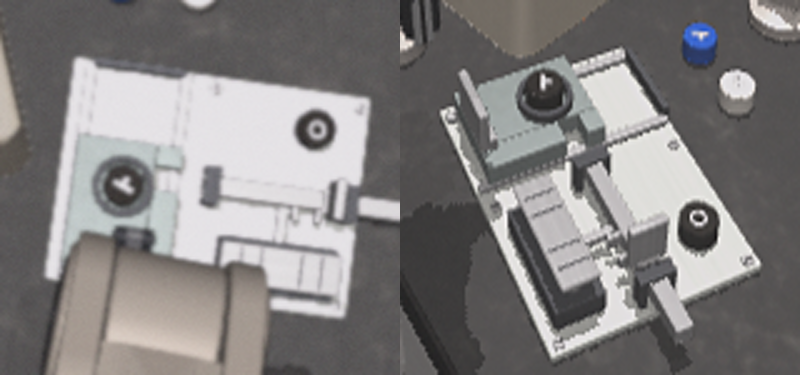

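Left (top): the bolt is out past the plate edge at (375,205) and clear of the carriage notch. Right (scene): the paddle is up again at (560,245) and the puck sits in its nest at (545,90). Next I push the tab.

```bash
python3 -m inch '[{"slide":[0,0,0.04],"angular":[0,0,0]},{"slide":[0,0.002,0.075],"angular":[0,0,0]},{"slide":[0,0.002,0.085],"angular":[0,0,0]},{"slide":[0,0.002,0.085],"angular":[0,0,0]},{"slide":[0,0.007,0.085],"angular":[0,0,0]},{"slide":[0,0.012,0.085],"angular":[0,0,0]},{"slide":[0,0.015,0.085],"angular":[0,0,0]},{"slide":[0,0.015,0.085],"angular":[0,0,0]}]' | grep -E 'tool_pos|contact|width'
python3 g.py -90 88 42
python3 -m inch '[{"slide":[0,0.003,0],"angular":[0,0,0]},{"slide":[0,0.006,0],"angular":[0,0,0]},{"slide":[0,0.009,0],"angular":[0,0,0]},{"slide":[0,0.012,0],"angular":[0,0,0]},{"slide":[0,0.015,0],"angular":[0,0,0]}]' | grep -E 'tool_pos|contact|width'
python3 g.py -35 88 42
```

```text
tool_pos: [0.4771, -0.0526, 0.0427]
contact_force: [-0.1, -0.4, -0.7]
width: -0.001
t 11.4 tcp [ 0.4771 -0.0526  0.0427] F [-0.13 -0.43 -0.72] slide [-0.0001  0.0053  0.0007] ang [0.0018 0.0007 0.0038]
fixture mm [-95.3  88.   42.7] w -0.0005961054040487574
tool_pos: [0.4901, -0.0544, 0.0415]
contact_force: [-1.6, 0.7, 1.2]
width: -0.004
t 11.9 tcp [ 0.4901 -0.0544  0.0415] F [-1.59  0.74  1.17] slide [-0.0001  0.0472 -0.0006] ang [-0.0019  0.001   0.0036]
fixture mm [-82.2  88.   41.5] w -0.003669711365196212
```

```bash
python3 -m inch '[{"slide":[0,0.003,0],"angular":[0,0,0]},{"slide":[0,0.006,0],"angular":[0,0,0]},{"slide":[0,0.009,0],"angular":[0,0,0]},{"slide":[0,0.012,0],"angular":[0,0,0]},{"slide":[0,0.015,0],"angular":[0,0,0]},{"slide":[0,0.018,0],"angular":[0,0,0]},{"slide":[0,0.021,0],"angular":[0,0,0]},{"slide":[0,0.024,0],"angular":[0,0,0]}]' | grep -E 'tool_pos|contact'
python3 g.py -35 88 42
python3 -m inch '[{"slide":[0,0.003,0],"angular":[0,0,0]},{"slide":[0,0.006,0],"angular":[0,0,0]},{"slide":[0,0.009,0],"angular":[0,0,0]},{"slide":[0,0.012,0],"angular":[0,0,0]},{"slide":[0,0.014,0],"angular":[0,0,0]},{"slide":[0,0.016,0],"angular":[0,0,0]},{"slide":[0,0.016,0],"angular":[0,0,0]}]' | grep -E 'tool_pos|contact'
python3 g.py -35 88 42
```

```text
tool_pos: [0.5143, -0.0577, 0.0416]
contact_force: [-2.4, 0.8, -1.1]
t 12.7 tcp [ 0.5143 -0.0577  0.0416] F [-2.38  0.85 -1.13] slide [ 0.      0.0227 -0.0004] ang [-0.0009  0.0013  0.0035]
fixture mm [-57.7  87.9  41.6] w -0.005914801806570511
tool_pos: [0.5308, -0.0597, 0.0418]
contact_force: [-0.6, 0.5, -0.7]
t 13.4 tcp [ 0.5308 -0.0597  0.0418] F [-0.62  0.46 -0.72] slide [-0.0001  0.0062 -0.0002] ang [0.0003 0.0012 0.0036]
fixture mm [-41.2  88.   41.8] w 0.0007987357638256572
```

```bash
python3 -m inch '[{"slide":[0,0.002,0],"angular":[0,0,0]},{"slide":[0,0.004,0],"angular":[0,0,0]},{"slide":[0,0.005,0],"angular":[0,0,0]},{"slide":[0,0.005,0],"angular":[0,0,0]}]' | grep -E 'tool_pos|contact'
python3 -m inch '[{"slide":[0,0.002,0],"angular":[0,0,0]},{"slide":[0,0.003,0],"angular":[0,0,0]},{"slide":[0,0.003,0],"angular":[0,0,0]}]' | grep -E 'tool_pos|contact'
python3 g.py -35 88 42
```

```text
tool_pos: [0.5356, -0.0603, 0.0418]
contact_force: [-0.9, 0.2, -0.4]
tool_pos: [0.5359, -0.0603, 0.0415]
contact_force: [-7.2, -1.1, 4.9]
t 14.1 tcp [ 0.5359 -0.0603  0.0415] F [-7.22 -1.14  4.93] slide [-0.0001  0.001  -0.0005] ang [-0.0057  0.0003  0.0034]
fixture mm [-36.   88.1  41.5] w -0.0008865090317331484
```

```bash
python3 -m inch '[{"slide":[0,0.001,0],"angular":[0,0,0]},{"slide":[0,0.001,0],"angular":[0,0,0]},{"slide":[0,0.001,0],"angular":[0,0,0]}]' | grep -E 'tool_pos|contact'
python3 -m inch '[{"slide":[0,-0.004,0],"angular":[0,0,0]},{"slide":[0,-0.02,0],"angular":[0,0,0]},{"slide":[0,-0.05,0],"angular":[0,0,0]},{"slide":[0,-0.075,0],"angular":[0,0,0]},{"slide":[0,-0.075,-0.04],"angular":[0,0,0]},{"slide":[0,-0.075,-0.085],"angular":[0,0,0]},{"slide":[0,-0.075,-0.12],"angular":[0,0,0]},{"slide":[0,-0.075,-0.12],"angular":[0,0,0]}]' | grep -E 'tool_pos|contact'
python3 - <<'E'
from h import *
im=bot.get_image("scene"); b=im["color"][240:370,260:420]; a=bot.get_image("top")["color"][170:320,290:450]
p=np.load("pose.npy"); print("tab expected crop px",(proj(im,[R.from_euler('z',p[2]).apply([-.016,.09,0])+[p[0],p[1],.063]])-[260,240])*2.5)
cv2.imwrite("pics/c4.png",np.hstack([cv2.resize(a,(400,375),interpolation=2),cv2.resize(b,(400,375),interpolation=2)]))
E
```

```text
tool_pos: [0.5359, -0.0602, 0.0414]
contact_force: [-8.6, 1.5, 6.2]
tool_pos: [0.47, -0.0511, 0.1669]
contact_force: [0.1, 0.2, -0.1]
tab expected crop px [[139.32201248  59.14726613]]
```

View pics/c4.png

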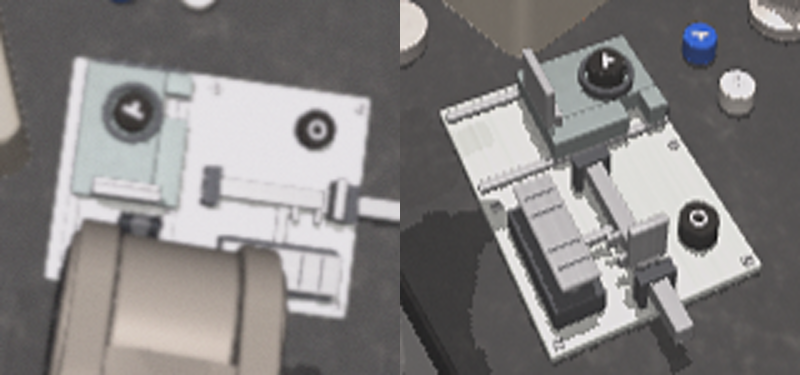

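The carriage is against the far stop (puck in nest at (605,72) right, (133,112) left), and the bolt is still out. I'll compare the paddle with its start picture to check that it is fully up.

Run:
```python
from h import *
n=bot.get_image("scene")["color"]; o=cv2.imread("pics/scene0.png"); g=lambda i:cv2.resize(cv2.cvtColor(i,6),None,fx=8,fy=8,interpolation=2)
for nm,(r0,r1,c0,c1) in {"paddle":(300,345,304,336),"spare":(306,330,370,390),"corner":(340,366,310,335)}.items():
    m=cv2.matchTemplate(g(n[r0-6:r1+6,c0-6:c1+6]),g(o[r0:r1,c0:c1]),cv2.TM_CCOEFF_NORMED); _,v,_,l=cv2.minMaxLoc(m); print(nm,round(v,3),np.array(l)/8-6)
s=proj(bot.get_image("scene"),[[.502,-.175,.046],[.502,-.175,.037]]); print("9mm down =",s[1]-s[0])
```

```text
paddle 0.976 [0. 0.]
spare 1.0 [0. 0.]
corner 0.999 [0. 0.]
9mm down = [-6.65639699e-04  3.33094119e+00]
```

The paddle shows no shift, so the catch is fully up and the bolt is locked open.

```bash
python3 -c "
from workcell import bot
print(bot.close_job())"
```

```text
the job is handed in; nothing more can be done
None
```

The job is handed in: the bolt is fully drawn with the catch sprung back up to lock it, the carriage is at the far end stop with the specimen still in its nest, and the arm is clear.

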